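# Stand the fallen tablet up against the drawers

### The job

The tablet has toppled away from the stationery drawers and lies screen down with its top edge propped on the tape dispenser. Tip it up so that it leans back against the plain side of the drawers with its screen to the robot, then slide the upright tape dispenser up against the middle of its bottom edge as a stop, moving that edge in until the tablet stands at a steep, stable lean of about 15 degrees from upright. Its screen is glass, so go gently, and do not shift the other things on the desk.

Things in the scene. Friction and masses are not known exactly. Their poses are not given: they have to be found in the camera images.
- tablet: Tablet computer, 160 (x) x 230 (y) x 9 mm, about 0.4 kg, aluminium back, blue screen. Origin: centre of the screen face; +x from the top edge to the bottom edge (foot), +z out of the back. At the start it lies screen down, sloping about 33 deg: foot on the desk near the drawers; lifted from below at its top edge it pivots on its foot, and past upright it falls on to the drawers
- tablet_foot (a point): middle of the tablet's bottom edge, on the screen face; at the start 80 to 100 mm in front of the drawers' side and about 95 mm beyond the dispenser's middle
- tablet_top (a point): middle of the tablet's top edge, on the screen face; at the start towards the robot, about 85 mm above the desk, overhanging the near side of the dispenser by about 20 mm
- tape_dispenser: black weighted tape dispenser, loose, about 0.43 kg, 38 (x) x 141 (y) mm; flat upright sides at x = -19 and +19 mm, up to 45 mm high; tape roll up to 54 mm high at y = -23 mm. Origin: centre of its underside, z up, +x towards the drawers. It stands under the top part of the tablet, parallel to the drawers within 8 deg, and slides when pushed low on its side
- drawer_side (a point): foot of the plain side of the black two-drawer stationery box that the tablet leans on, at the middle of its length, desk height. The box is fixed, the side upright, flat, 240 mm long, 128 mm high. Site axes: y square out of the side (towards the robot), x along the side to the robot's left, z up
- coffee_glass: bystander: glass of milky coffee, loose, 78 mm across, 88 mm high; origin at the centre of its underside
- stapler: bystander: black stapler, loose, 36 x 128 x 43 mm; origin at the centre of its underside
- clip_tin: bystander: round sage-green tin, loose, 57 mm across, 26 mm high; origin at the centre of its underside
- eraser: bystander: eraser, loose, 19 x 46 x 12 mm; origin at the centre of its underside
Mind the look-alikes: they are no part of the job. What is shaped like the tape_dispenser but orange or yellow is not meant.

How it is judged:
By the outcome, as a careful person would: the job done as asked, in the order asked, and still so for the second after the job is handed in, with the robot touching nothing.
It also fails if it takes over 58 s, if anything falls off the work surface, if the arm or the gripper's body presses on something with over 40 N, if the wrist force passes 120 N, or if a joint passes its speed limit or range.

### The arm

A 6-joint arm with a two-finger parallel gripper is mounted at the origin on a cart in front of the work surface, level with it; the furniture and walls round the work are solid. World frame = base frame: x ahead of the robot, y to its left, z up, the work surface at z = 0. Lengths are in m, angles in rad, forces in N, time in s.
With the tool pointing down it reaches from about 0.3 to 0.825 m from the base axis. Payload 5.4 kg.
Tool frame: the origin (TCP) lies at the very end of the fingers, on their centre line; the grasp point (between the pads) lies 19 mm behind it; z points along the fingers, y is the line along which they close (so a half turn about z gives the same grasp; the last joint's range is limited). The gripper opens to 92 mm and grips with 3 to 60 N. Pads are 20 mm wide; open, the fingers measure 128 mm over their backs; the gripper's body (75 mm by 189 mm) begins 69 mm behind the grasp point.
Start: joints at [1.121, 0.158, 1.597, -0, 1.386, -0.21], TCP at [0.137, 0.559, 0.215] pointing down, gripper open.
Joint ranges: [-2.91, 2.91], [-0.94, 2.29], [0.18, 2.7], [-1.29, 4.43], [0.17, 2.64], [-3, 3]. Speed limits (rad/s): [2.57, 2.57, 3.14, 3.14, 3.14, 3.14].

### API

Orientations are given as a rotation vector (axis times angle).
In Python, from rig import monitor, cams, finish_job gives the robot as it stands.
- The arm moves only by the tool carry_out, never from a script. Its argument "plan" is a list that holds one entry, the list of rows, each a list of 5 numbers: the shift along the tool's x, y, z in mm, then the turn about the tool's z in rad, then the finger opening in mm, from 0 to 91.9. A call has 1 to 20 rows; each row shifts and turns the commanded pose from where the row before left it, along the tool's axes as they then stand; what a row does not reach is not made up. A row lasts 1/8 s, in which the tool goes at most 62.5 mm and 10.7 degrees, less where a joint would pass 70% of its speed; a pose out of reach is approached as far as the arm can. A call is refused whole if a number of a shift passes 62.5 or a number of a turn 0.188, either way. A call with a gripper value outside its range is refused whole. The fingers move at their own pace and stop on an object; "newtons" is the grip in N (left out, the last holds). Time passes only in rows, so rows that do not move let the fingers close. It gives the time, the measured TCP pose, the force, the opening and the grip force at its end, in the units of the state.
- monitor.observe(): the state, without advancing time (a new reading comes with each control period).
- cams.read_camera(name): name is "side" or "top" or "wrist"; returns a dict with "image" (480x640x3 uint8, blue, green, red), "range_z" (480x640 float32, m along the optical axis (not along the pixel's ray), 0 where there is no reading), "fx", "fy", "cx", "cy" (pixels), "pose" (4x4, takes a point from camera to world coordinates). Camera axes: x right, y up, looking along -z (the intrinsics and any distortion apply to the point x, -y, -z); pixel columns grow to the right and rows downward; lengths in m; the calibration is good to about 2 mm. A picture is of the moment at which its call begins.
- finish_job(): hands the job in; it is judged then, once.
The state is a dict: "time_s": time; "joint_pos": joint angles; "joint_vel": joint speeds; "joint_torque": joint torques, N m; "eef_pos": TCP position; "tcp_rot": TCP orientation; "contact_force": force on the tool from outside, world axes, zero at the start; "torque": the same for the moment, N m; "finger_gap": opening from 0.0 (shut) to 1.0 (fully open); "grip_force": force on a finger pad.
Only numpy, scipy, OpenCV 4.12 (cv2) and the standard library are available. Lean on these libraries where they do the work, as an engineer would, in place of code of your own. Each camera call takes 0.05 s, during which the arm holds its last target. There are 200 camera calls.

## Working session

There is one attempt and no reset: what is moved stays moved. The work goes in short steps, Python scripts to look and compute and a tool call to move; the robot and the scene stay as the last step left them, time stands still between calls to the robot, and variables do not carry over. Pictures are saved under pics/ and viewed, at most 10 in all, crops included, and the job is handed in when it is done.

Besides the shell and the picture viewer there is one more tool, called after "Call:" as a command line: name --argument value ..., lists and objects as JSON in quotes. carry_out: Moves the arm, as the interface text tells. Its arguments: {"type":"object","properties":{"plan":{"type":"array"},"newtons":{"type":"number"}},"required":["plan"]}

```bash
ls; mkdir -p pics; cat > h.py <<'E'
import numpy as np, cv2
from rig import monitor, cams, finish_job
from scipy.spatial.transform import Rotation as R
def snap(n,f):
    d=cams.read_camera(n); cv2.imwrite(f'pics/{f}.png',d['image']); np.savez(f'pics/{f}.npz',**{k:v for k,v in d.items()}); return d
def pts(d):
    z=d['range_z'];v,u=np.mgrid[0:480,0:640]
    P=np.stack([(u-d['cx'])/d['fx']*z,-(v-d['cy'])/d['fy']*z,-z],-1)
    T=d['pose'];W=P@T[:3,:3].T+T[:3,3];W[z==0]=np.nan;return W
E
python3 - <<'E'
from h import *
for n in('side','top'):
    d=snap(n,n+'0');print(n,[k for k in d],d['fx'],d['cx'],d['cy'],np.round(d['pose'],3).tolist())
s=monitor.observe();print(s['time_s'],s['eef_pos'],R.from_rotvec(s['tcp_rot']).as_matrix().round(3).tolist())
E
```

```text
pics
side ['image', 'range_z', 'fx', 'fy', 'cx', 'cy', 'pose'] 502.9871883221159 313.50746501384384 230.6232412309725 [[-0.706, 0.502, -0.5, 0.051], [-0.708, -0.501, 0.497, 0.452], [-0.001, 0.705, 0.71, 0.833], [0.0, 0.0, 0.0, 1.0]]
top ['image', 'range_z', 'fx', 'fy', 'cx', 'cy', 'pose'] 452.2866918285905 314.34159967421783 247.5621509383043 [[0.027, 0.996, -0.09, 0.519], [-1.0, 0.028, 0.008, -0.062], [0.011, 0.09, 0.996, 1.045], [0.0, 0.0, 0.0, 1.0]]
0.1 [0.13632124 0.55803145 0.21371976] [[-0.971, 0.237, -0.001], [0.237, 0.971, -0.002], [0.0, -0.002, -1.0]]
```

View pics/top0.png

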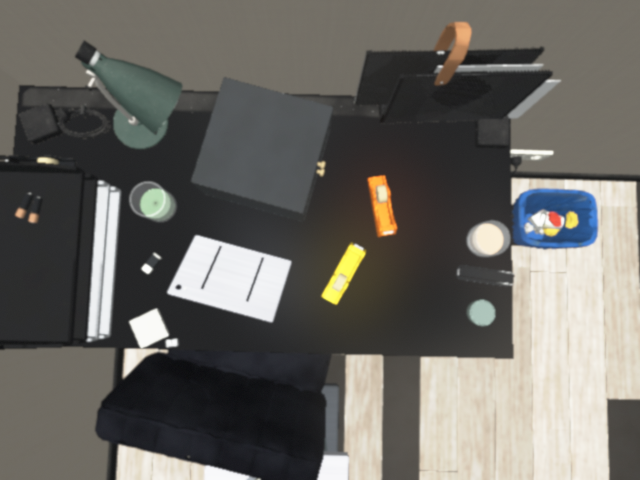

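View pics/side0.png

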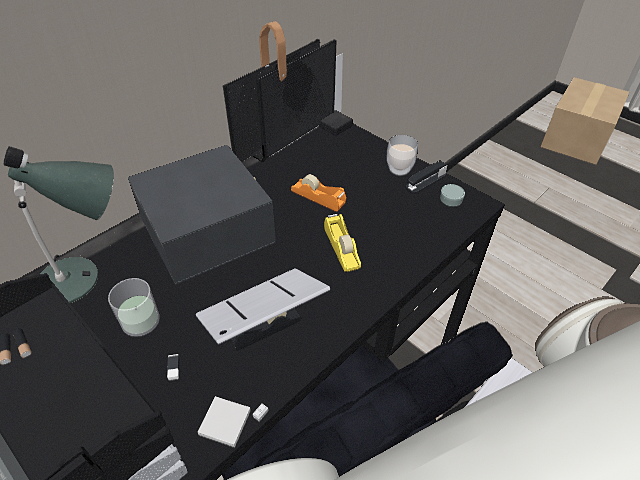

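The top view shows the tablet, back up, at (230,278), between the drawers' plain near side (row ~200, columns 193–300) and the robot. The orange (382,205) and yellow (345,273) dispensers are look-alikes. The black one is under the tablet, visible in the side view at about (268,325).

```bash
cat > m.py <<'E'
from h import *
d=dict(np.load('pics/top0.npz'));W=pts(d)
def P(W,u,v): return np.nanmedian(W[v-1:v+2,u-1:u+2].reshape(-1,3),0).round(3)
im=d['image'].astype(int)
m=np.zeros((480,640),np.uint8);cv2.fillPoly(m,[np.array([(190,230),(298,258),(277,328),(162,296)])],1)
z=W[...,2]
t=(m>0)&(im.min(2)>110)&(z>0.0)
X=W[t];c=X.mean(0);n=np.linalg.svd(X-c,full_matrices=False)[2][2];n*=np.sign(n[2]);print('tab',t.sum(),c.round(3),n.round(3),'slope',np.degrees(np.arccos(n[2])),'res',np.std((X-c)@n))
# min-area rect in plane
a=np.array([n[0],n[1],0]);a/=np.linalg.norm(a);up=np.cross(np.cross(n,a),n);up/=np.linalg.norm(up);b=np.cross(n,a);b/=np.linalg.norm(b)
q=np.c_[(X-c)@up,(X-c)@b].astype(np.float32);r=cv2.minAreaRect(q);print(r)
for k in cv2.boxPoints(r): print('corner(back)',(c+k[0]*up+k[1]*b).round(3),'screen',(c+k[0]*up+k[1]*b-.009*n).round(3))
# box top
bt=(z>0.10)&(z<0.16)&(im.max(2)<90);bt[:, :185]=0;bt[:,340:]=0;bt[:75]=0;bt[225:]=0
Q=W[bt];print('box z',np.median(Q[:,2]));rb=cv2.minAreaRect(Q[:,:2].astype(np.float32));print(rb,cv2.boxPoints(rb).round(3).tolist())
for nm,u,v in(('orange',382,205),('yellow',345,273),('coffee',488,239),('stapler',485,275),('tin',481,313),('glass',153,203),('eraser',151,263)):print(nm,P(W,u,v))
s=dict(np.load('pics/side0.npz'));V=pts(s)
# dispenser points in side view: below the tablet plane
dd=(V-c)@n
g=(dd<-0.013)&(V[...,2]>0.008)&(np.linalg.norm(V[...,:2]-c[:2],axis=-1)<0.18)
G=V[g];print('disp',g.sum(),np.nanmin(G,0),np.nanmax(G,0))
np.save('pics/G.npy',G)
vv,uu=np.where(g);print(uu.min(),uu.max(),vv.min(),vv.max())
I=s['image'];cr=I[285:365,190:340];cr=cv2.resize(np.clip(cr.astype(float)*2.0,0,255).astype(np.uint8),None,fx=5,fy=5,interpolation=cv2.INTER_CUBIC);cv2.imwrite('pics/crop1.png',cr)
E
python3 m.py
```

```text
tab 6734 [0.538 0.109 0.051] [ 0.504 -0.119  0.856] slope 31.157766355076717 res 0.006328470094948162
((0.006640225648880005, 0.01373060792684555), (0.25722047686576843, 0.16601811349391937), 89.54417419433594)
corner(back) [0.447 0.013 0.091] screen [0.443 0.014 0.084]
corner(back) [ 0.585 -0.021  0.005] screen [ 0.581 -0.02  -0.002]
corner(back) [0.646 0.229 0.004] screen [ 0.641  0.23  -0.003]
corner(back) [0.508 0.263 0.09 ] screen [0.503 0.264 0.082]
box z 0.12699956519574296
((0.8160997629165649, 0.044698961079120636), (0.24116070568561554, 0.23619422316551208), 75.9550552368164) [[0.671999990940094, -0.04399999976158142], [0.9010000228881836, -0.10100000351667404], [0.9599999785423279, 0.13300000131130219], [0.7310000061988831, 0.1899999976158142]]
orange [ 0.716 -0.225  0.01 ]
yellow [ 0.556 -0.142  0.01 ]
coffee [ 0.638 -0.452  0.059]
stapler [ 0.559 -0.452  0.04 ]
tin [ 0.474 -0.449  0.024]
glass [0.7   0.295 0.039]
eraser [0.567 0.301 0.012]
disp 902 [0.47792278 0.05841123 0.00800145] [0.57948822 0.28558946 0.04601868]
177 300 308 357
```

View pics/crop1.png

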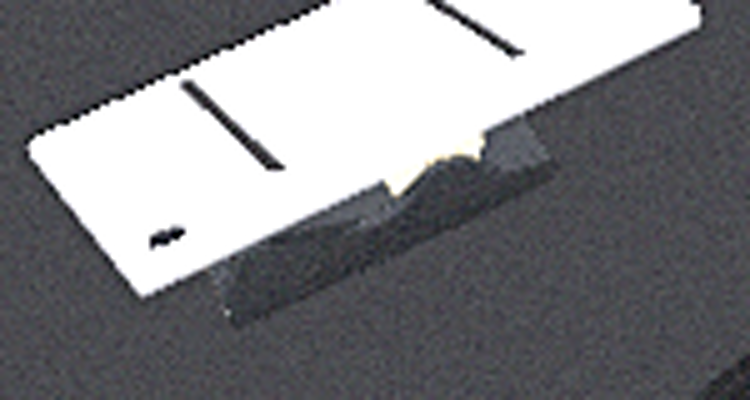

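The crop shows the black dispenser under the tablet: near bottom edge from crop (235,325) to (550,170), i.e. side pixels (237,350)–(300,319). Its tape roll pokes out at the tablet's top edge. It is the black one, so it is the one meant.

```bash
cat > m2.py <<'E'
from h import *
d=dict(np.load('pics/top0.npz'));s=dict(np.load('pics/side0.npz'));W=pts(d);V=pts(s)
def ray(d,u,v):
    r=d['pose'][:3,:3]@np.array([(u-d['cx'])/d['fx'],-(v-d['cy'])/d['fy'],-1]);return d['pose'][:3,3],r
def hit(d,u,v,n,c):
    o,r=ray(d,u,v);return o+r*((c-o)@n)/(r@n)
D=np.array([.7015,.073,0]);e=np.array([-.970,.243,0]);l=np.array([.243,.970,0])
def L(p): p=np.asarray(p)-D;return (np.array([p@e,p@l,p[2]])*1000).round(1)
def tab(d,W,poly):
    m=np.zeros((480,640),np.uint8);cv2.fillPoly(m,[np.array(poly)],1)
    t=(m>0)&(d['image'].min(2)>110)
    tt=cv2.erode(t.astype(np.uint8),np.ones((5,5)))>0
    X=W[tt];X=X[~np.isnan(X[:,0])]
    for i in range(4):
        c=np.median(X,0) if i==0 else X.mean(0);n=np.linalg.svd(X-c,full_matrices=False)[2][2];n*=np.sign(n[2]);r=abs((X-c)@n);X=X[r<max(.003,2.5*np.median(r))] 
    k=cv2.findContours(t.astype(np.uint8),0,1)[0];k=max(k,key=cv2.contourArea)
    h=np.array([hit(d,u,v,n,c) for u,v in k[:,0]])
    a=np.array([n[0],n[1],0]);a/=np.linalg.norm(a);up=a-n*(a@n);up/=np.linalg.norm(up);b=np.cross(n,up)
    q=np.c_[(h-c)@up,(h-c)@b].astype(np.float32);r=cv2.minAreaRect(q)
    print('slope',np.degrees(np.arccos(n[2])).round(2),'n local',n@e,n@l,'size',np.round(r[1],4),'N',len(X))
    for kk in cv2.boxPoints(r):p=c+kk[0]*up+kk[1]*b;print('  back corner',L(p),p.round(3),'screen',L(p-.009*n))
if __name__=='__main__':
    tab(d,W,[(190,230),(298,258),(277,328),(162,296)])
    tab(s,V,[(190,312),(300,264),(335,288),(219,348)])
    up=np.array([0,0,1.]);o=np.zeros(3)
    for u,v in((237,350),(300.5,319)):p=hit(s,u,v,up,o);print('disp near edge',p.round(3),L(p))
    for u,v in((294,310),):p=hit(s,u,v,up,o+up*.015);print('end z15',p.round(3),L(p))
    G=np.load('pics/G.npy');l3=np.array([L(p) for p in G]);k=l3[:,0]<185
    print(np.percentile(l3,[1,10,50,90,99],axis=0))
    # box side from side camera
    vv=(V[...,2]>.02)&(V[...,2]<.11);B=V[vv];f=(B-D)@e;g=(B-D)@l;B=B[(abs(f)<.015)&(abs(g)<.11)];print(len(B));f=(B-D)@e;g=(B-D)@l;print(np.polyfit(g,f,1),np.median(f))
E
python3 m2.py
```

```text
slope 31.56 n local -0.523358747045048 0.004489743464837752 size [0.2322 0.1658] N 5514
  back corner [ 234.  -120.7   93.5] [0.445 0.013 0.093] screen [ 238.7 -120.7   85.8]
  back corner [  92.7 -119.8    6.7] [ 0.582 -0.021  0.007] screen [  97.5 -119.8   -1. ]
  back corner [ 94.4 112.4   6.5] [0.637 0.205 0.006] screen [ 99.1 112.4  -1.2]
  back corner [235.6 111.5  93.2] [0.5   0.238 0.093] screen [240.3 111.5  85.6]
slope 31.42 n local -0.5212935668779577 0.0037939128504944175 size [0.1869 0.2296] N 2947
  back corner [256.1 112.2 106. ] [0.48  0.244 0.106] screen [260.8 112.2  98.3]
  back corner [ 254.2 -117.4  105.8] [0.426 0.021 0.106] screen [ 258.9 -117.4   98.2]
  back corner [  94.7 -116.     8.4] [ 0.581 -0.017  0.008] screen [  99.4 -116.1    0.7]
  back corner [ 96.6 113.6   8.5] [0.635 0.207 0.009] screen [101.3 113.6   0.9]
disp near edge [ 0.514  0.196 -0.   ] [211.4  73.6  -0. ]
disp near edge [0.48  0.062 0.   ] [211.9 -64.2   0. ]
end z15 [0.497 0.064 0.015] [196.  -58.9  15. ]
[[186.401 -61.599   8.2  ]
 [192.1   -47.99    9.4  ]
 [212.9     8.25   20.2  ]
 [215.     65.66   36.89 ]
 [216.2    75.897  43.9  ]]
3045
[-0.00136743 -0.00033914] -0.00033866710831060936
```

Call:
carry_out --plan '[[[-46.4, -33.7, 0, 0, 91.9], [-46.4, -33.7, 0, 0, 91.9], [-46.4, -33.7, 0, 0, 91.9], [-46.4, -33.7, 0, 0, 91.9], [-46.4, -33.7, 0, 0, 91.9], [-46.4, -33.7, 0, 0, 91.9], [-46.4, -33.7, 0, 0, 91.9], [-46.4, -33.7, 0, 0, 91.9], [-46.4, -33.7, 0, 0, 91.9], [-46.4, -33.7, 0, 0, 91.9], [0, 0, 0, 0.1745, 91.9], [0, 0, 0, 0.1745, 91.9], [0, 0, 0, 0.1745, 91.9], [0, 0, 0, 0.1745, 91.9], [0, 0, 0, 0.1745, 91.9], [0, 0, 0, 0.1745, 91.9], [0, 0, 0, 0.1745, 91.9], [0, 0, 0, 0.1745, 91.9], [0, 0, 0, 0.1745, 91.9], [0, 0, 0, 0, 91.9]]]'

```text
time_s: 2.6
eef_pos: [0.507, 0.121, 0.2142]
tcp_rot: [-2.469, -1.942, 0.001]
contact_force: [0.8, 0.2, 0.0]
finger_gap: 1.002
grip_force: 0.0
```

```bash
cat > st.py <<'E'
from m2 import *
def st():
    s=monitor.observe();M=R.from_rotvec(s['tcp_rot']).as_matrix()
    ex,ey=[np.array([M[:,i]@e,M[:,i]@l,M[2,i]]).round(3) for i in(0,1)]
    print('t',round(s['time_s'],2),'tcp(e,l,z)',L(s['eef_pos']),'x',ex,'y',ey,'F',np.round([np.dot(s['contact_force'],e),np.dot(s['contact_force'],l),s['contact_force'][2]],2),'gap',s['finger_gap'],s['grip_force'],np.round(s['joint_pos'],2))
if __name__=='__main__': st()
E
python3 st.py
```

```text
t 2.6 tcp(e,l,z) [200.4  -0.7 214.2] x [ 0.008  1.    -0.   ] y [-1.     0.008 -0.001] F [-0.76  0.37  0.04] gap 1.0019785121650167 0.0 [0.   0.02 1.75 0.   1.38 0.24]
```

Call:
carry_out --plan '[[[-3, -3, 29.4, 0, 91.9], [0, 0, 29.4, 0, 91.9], [0, 0, 29.4, 0, 91.9], [0, 0, 29.4, 0, 91.9], [0, 0, 29.4, 0, 91.9], [0, 0, 0, 0, 91.9]]]'

```text
time_s: 3.35
eef_pos: [0.5012, 0.1187, 0.0652]
tcp_rot: [-2.465, -1.941, 0.007]
contact_force: [0.3, -0.1, -0.3]
finger_gap: 0.996
grip_force: 0.0
```

```bash
python3 - <<'E'
from st import *
st();snap('side','side1')
cv2.imwrite('pics/c2.png',cv2.resize(cv2.imread('pics/side1.png')[150:390,150:390],None,fx=2.4,fy=2.4))
E
```

```text
t 3.35 tcp(e,l,z) [205.4  -4.3  65.2] x [ 0.009  1.    -0.001] y [-1.     0.009 -0.006] F [-0.31 -0.08 -0.32] gap 0.9963303108458892 0.0 [-0.    0.18  1.89 -0.    1.08  0.23]
```

View pics/c2.png

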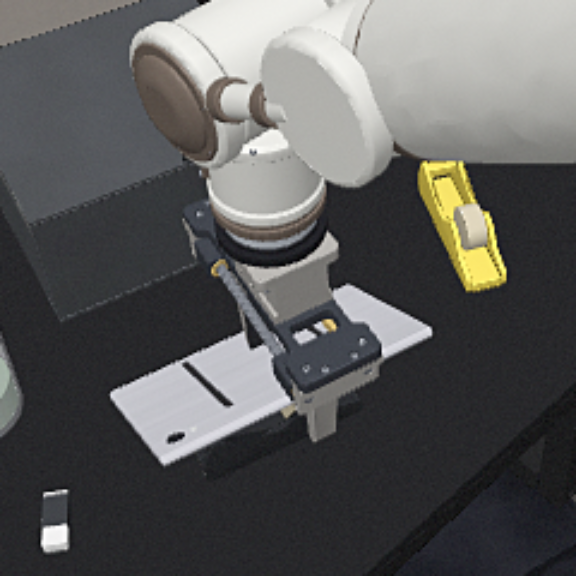

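The crop shows the outer finger at (322,420) just outside the tablet's top edge, with the inner finger over its back. Next I close the gap slowly.

Call:
carry_out --plan '[[[0, 5, 0, 0, 91.9], [0, 4, 0, 0, 91.9], [0, 2, 0, 0, 91.9], [0, 0, 0, 0, 91.9]]]'

```text
time_s: 3.9
eef_pos: [0.5147, 0.1161, 0.068]
tcp_rot: [2.471, 1.94, 0.001]
contact_force: [-0.6, -1.0, 0.5]
finger_gap: 0.998
grip_force: 0.0
```

```bash
python3 st.py
```

```text
t 3.9 tcp(e,l,z) [191.7  -3.6  68. ] x [0.006 1.    0.   ] y [-1.     0.006  0.001] F [ 0.3  -1.1   0.47] gap 0.9979446312553283 0.0 [-0.01  0.2   1.86 -0.    1.08  0.23]
```

Call:
carry_out --plan '[[[0, 3, 0, 0, 91.9], [0, 2, -1, 0, 91.9], [0, 1.5, -2, 0, 91.9], [0, 1.5, -2, 0, 91.9], [0, 1.5, -2, 0, 91.9], [0, 1.5, -2, 0, 91.9], [0, 1.5, -2, 0, 91.9], [0, 1.5, -2, 0, 91.9], [0, 1.5, -2, 0, 91.9], [0, 0, 0, 0, 91.9]]]'

```text
time_s: 5.15
eef_pos: [0.5297, 0.1124, 0.0829]
tcp_rot: [2.471, 1.94, 0.001]
contact_force: [-1.0, 0.8, -0.5]
finger_gap: 1.002
grip_force: 1.0
```

```bash
cat > tb.py <<'E'
from st import *
import sys
def tb(name):
    st();s=snap('side',name);V=pts(s)
    # bright points on the left part of the tablet, clear of the gripper
    f=(V-D)@e*1000;g=(V-D)@l*1000
    for lo,hi in((-112,-60),(40,108)):
        t=(s['image'].min(2)>90)&(f>-40)&(f<275)&(g>lo)&(g<hi)&(V[...,2]>.003)&(V[...,2]<.19)
        t=cv2.erode(t.astype(np.uint8),np.ones((3,3)))>0
        if t.sum()<30: print('few',t.sum());continue
        ee,zz=f[t],V[t][:,2]*1000
        c=np.array([ee.mean(),zz.mean()]);w=np.linalg.svd(np.c_[ee,zz]-c,full_matrices=False)[2][0]
        print('N',t.sum(),'slope',np.degrees(np.arctan2(w[1],w[0]))%180,'y',np.percentile(ee,[1,99]).round(1),'z',np.percentile(zz,[1,99]).round(1))
tb(sys.argv[1])
E
python3 tb.py side2
```

```text
t 5.15 tcp(e,l,z) [176.3  -3.5  82.9] x [0.006 1.    0.   ] y [-1.     0.006  0.   ] F [ 1.16  0.53 -0.53] gap 1.0022644085790433 1.0431703180074692 [-0.01  0.21  1.81  0.    1.12  0.23]
N 247 slope 36.36415271866575 y [142.7 220.3] z [ 48.4 106.3]
N 729 slope 37.386925807864735 y [103.4 221.4] z [ 15.5 105.7]
```

Call:
carry_out --plan '[[[0, 2.5, -2.8, 0, 91.9], [0, 2.5, -2.8, 0, 91.9], [0, 2.5, -2.8, 0, 91.9], [0, 2.5, -2.8, 0, 91.9], [0, 2.5, -2.8, 0, 91.9], [0, 2.5, -2.8, 0, 91.9], [0, 3, -2.6, 0, 91.9], [0, 3, -2.6, 0, 91.9], [0, 3, -2.6, 0, 91.9], [0, 3, -2.6, 0, 91.9], [0, 3, -2.6, 0, 91.9], [0, 0, 0, 0, 91.9]]]'

```text
time_s: 6.7
eef_pos: [0.5591, 0.1052, 0.1127]
tcp_rot: [2.47, 1.94, 0.001]
contact_force: [-0.5, 1.1, -0.5]
finger_gap: 1.002
grip_force: 0.5
```

```bash
python3 tb.py side3
```

```text
t 6.7 tcp(e,l,z) [146.   -3.4 112.7] x [0.006 1.    0.   ] y [-1.     0.006  0.001] F [ 0.74  0.98 -0.48] gap 1.0023915161842876 0.4840759187936783 [-0.03  0.24  1.71 -0.    1.19  0.21]
N 45 slope 42.68380034477897 y [186.  191.2] z [128.8 133.7]
N 88 slope 55.59962015339676 y [186.2 191.9] z [127.5 134.1]
```

Call:
carry_out --plan '[[[0, 4.2, -2.6, 0, 91.9], [0, 4.2, -2.6, 0, 91.9], [0, 4.2, -2.6, 0, 91.9], [0, 4.2, -2.6, 0, 91.9], [0, 4.2, -2.4, 0, 91.9], [0, 4.2, -2.2, 0, 91.9], [0, 4, -1.8, 0, 91.9], [0, 4, -1.8, 0, 91.9], [0, 4, -1.6, 0, 91.9], [0, 4, -1.5, 0, 91.9], [0, 3, -1, 0, 91.9], [0, 0, 0, 0, 91.9]]]'

```text
time_s: 8.25
eef_pos: [0.6017, 0.0948, 0.1351]
tcp_rot: [2.471, 1.94, 0.0]
contact_force: [-0.8, 0.3, 0.5]
finger_gap: 1.001
grip_force: 0.4
```

```bash
python3 tb.py side4
```

```text
t 8.25 tcp(e,l,z) [102.   -3.1 135.1] x [0.006 1.    0.   ] y [-1.     0.006  0.   ] F [0.86 0.1  0.51] gap 1.0006692364132221 0.38327160640619695 [-0.04  0.31  1.58 -0.    1.25  0.2 ]
N 86 slope 105.29970375508222 y [141.6 148.9] z [145.2 154.2]
N 219 slope 72.50859066699006 y [104.7 149. ] z [ 21.  155.5]
```

Call:
carry_out --plan '[[[0, -1.5, 0, 0, 88], [0, -2, 0, 0, 84], [0, -2, 0, 0, 80], [0, -2, 0, 0, 76], [0, -2, 0, 0, 72], [0, -2, 0, 0, 68], [0, -2, 0, 0, 64], [0, -2, 0, 0, 60], [0, -2, 0, 0, 56], [0, -2, 0, 0, 52], [0, -2, 0, 0, 48], [0, -2, 0, 0, 44], [0, -2, 0, 0, 40], [0, -2, 0, 0, 36], [0, -2, 0, 0, 32], [0, 0, 0, 0, 32]]]' --newtons 5

```text
time_s: 10.3
eef_pos: [0.5726, 0.1019, 0.1351]
tcp_rot: [-2.471, -1.94, 0.0]
contact_force: [-1.0, -0.3, 0.2]
finger_gap: 0.349
grip_force: 0.3
```

```bash
python3 tb.py side5
```

```text
t 10.3 tcp(e,l,z) [132.   -3.3 135.1] x [ 0.006  1.    -0.   ] y [-1.     0.006 -0.   ] F [ 0.92 -0.5   0.21] gap 0.3492668150915788 0.3390286525245756 [-0.03  0.25  1.66  0.    1.24  0.21]
N 71 slope 100.3082184450077 y [142.4 148.2] z [143.6 154.6]
N 214 slope 72.39431739862937 y [103.8 149.3] z [ 18.7 154.6]
```

Call:
carry_out --plan '[[[0, 3.7, -1.2, 0, 31], [0, 3.7, -1.1, 0, 30], [0, 3.7, -1, 0, 29], [0, 3.7, -0.9, 0, 28], [0, 3.7, -0.8, 0, 26], [0, 3.7, -0.6, 0, 25], [0, 3.7, -0.4, 0, 24], [0, 3.7, -0.2, 0, 23], [0, 3.7, 0, 0, 22], [0, 3.7, 0, 0, 20], [0, 0, 0, 0, 18], [0, 0, 0, 0, 18]]]' --newtons 4

```text
time_s: 11.85
eef_pos: [0.6087, 0.0931, 0.1413]
tcp_rot: [-2.471, -1.94, 0.0]
contact_force: [0.3, 0.3, -0.3]
finger_gap: 0.192
grip_force: 0.0
```

```bash
python3 tb.py side6
```

```text
t 11.85 tcp(e,l,z) [ 94.9  -3.  141.3] x [ 0.006  1.    -0.   ] y [-1.     0.006 -0.   ] F [-0.22  0.32 -0.29] gap 0.1920373186415694 0.0 [-0.04  0.32  1.55 -0.    1.27  0.2 ]
N 109 slope 89.64029026275742 y [ 94.9 100.7] z [ 13.1 161.6]
N 317 slope 89.46349407293033 y [ 95.6 102.4] z [ 10.8 161.6]
```

Call:
carry_out --plan '[[[0, 4, 0, 0, 18], [0, 4, 0, 0, 18], [0, 4, 0, 0, 18], [0, 4, 0, 0, 18], [0, 4, 0, 0, 18], [0, 4, 0, 0, 18], [0, 4, 0, 0, 18], [0, 4, 0, 0, 18], [0, 4, 0.4, 0, 18], [0, 4, 0.5, 0, 18], [0, 4, 0.6, 0, 18], [0, 4, 0.7, 0, 18], [0, 4, 0.8, 0, 18], [0, 4, 0.8, 0, 18], [0, 0, 0, 0, 18]]]'

```text
time_s: 13.78
eef_pos: [0.6634, 0.0797, 0.1374]
tcp_rot: [2.471, 1.94, 0.0]
contact_force: [0.2, -0.5, 0.6]
finger_gap: 0.196
grip_force: 0.4
```

```bash
python3 tb.py side7; python3 -c "
import cv2;cv2.imwrite('pics/c7.png',cv2.resize(cv2.imread('pics/side7.png')[130:380,130:380],None,fx=2.4,fy=2.4))"
```

```text
t 13.78 tcp(e,l,z) [ 38.6  -2.7 137.4] x [0.006 1.    0.   ] y [-1.     0.006  0.   ] F [-0.35 -0.46  0.64] gap 0.1955117551526999 0.35298450384289026 [-0.06  0.46  1.39  0.    1.3   0.18]
N 182 slope 111.41603557793321 y [36.1 94.8] z [  6.5 152.7]
N 403 slope 111.39379007939864 y [36.5 95.4] z [  7.2 152. ]
```

View pics/c7.png

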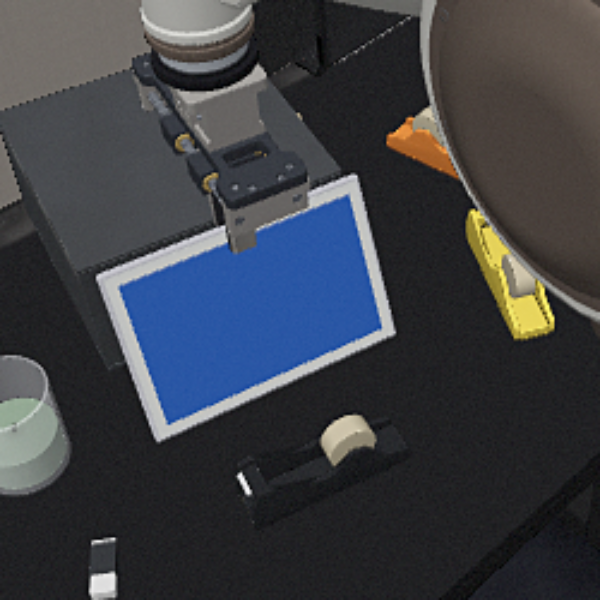

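The tablet leans back on the inner finger, screen to the robot, with its foot unmoved. The dispenser stands free in front at crop (325,465). Next I lower the tablet onto the box edge.

Call:
carry_out --plan '[[[0, 3, -0.3, 0, 18], [0, 3, 0.5, 0, 18], [0, 3, 0.7, 0, 18], [0, 3, 0.7, 0, 18], [0, 3, 0.7, 0, 18], [0, 3, 0.7, 0, 18], [0, 3, 0.7, 0, 18], [0, 3, 0.7, 0, 18], [0, 0, 0, 0, 18], [0, 0, -1, 0, 18], [0, 0, -1, 0, 18], [0, 0, -1, 0, 18], [0, 0, -1, 0, 18], [0, 0, -2, 0, 18], [0, 0, -2, 0, 18], [0, 0, -2, 0, 18], [0, 0, -2, 0, 18], [0, 0, 0, 0, 18]]]'

```text
time_s: 16.08
eef_pos: [0.6866, 0.0741, 0.1454]
tcp_rot: [2.471, 1.94, 0.001]
contact_force: [-0.4, 0.1, -0.2]
finger_gap: 0.196
grip_force: 0.0
```

```bash
python3 tb.py side8
```

```text
t 16.07 tcp(e,l,z) [ 14.7  -2.5 145.4] x [0.006 1.    0.   ] y [-1.     0.006  0.   ] F [ 0.43 -0.01 -0.2 ] gap 0.19555762187819536 0.0 [-0.07  0.5   1.3  -0.    1.33  0.17]
N 196 slope 124.60569101406921 y [ 4.9 94.8] z [  7.5 135.6]
N 412 slope 124.4479664194333 y [ 4.5 94. ] z [  7.6 136.1]
```

Call:
carry_out --plan '[[[0, 0, -20, 0, 18], [0, 0, -50, 0, 18], [1, -30, 0, 0, 64], [2, -45, 0, 0, 64], [2, -45, 0, 0, 64], [2, -45, 0, 0, 64], [0, -13.3, 0, 0, 64], [0, 0, 0, 0, 64], [0, 0, 36, 0, 64], [0, 0, 36, 0, 64], [0, 0, 36, 0, 64], [0, 0, 36, 0, 64], [0, 0, 20, 0, 64], [0, 0, 0, 0, 64]]]'

```text
time_s: 17.88
eef_pos: [0.5148, 0.1226, 0.0496]
tcp_rot: [-2.47, -1.938, 0.004]
contact_force: [0.4, -0.9, -0.3]
finger_gap: 0.697
grip_force: 0.0
```

```bash
python3 tb.py side9;python3 -c "
import cv2;cv2.imwrite('pics/c9.png',cv2.resize(cv2.imread('pics/side9.png')[180:380,170:370],None,fx=3,fy=3))"
```

```text
t 17.88 tcp(e,l,z) [193.1   2.8  49.6] x [ 0.005  1.    -0.001] y [-1.     0.005 -0.003] F [-0.66 -0.78 -0.33] gap 0.6972122641717543 0.0 [ 0.01  0.24  1.86 -0.    1.05  0.25]
N 63 slope 124.66181374883288 y [50.  93.9] z [ 6.3 71.7]
N 414 slope 124.55960085616191 y [ 4.1 93.6] z [  7.8 136.2]
```

View pics/c9.png

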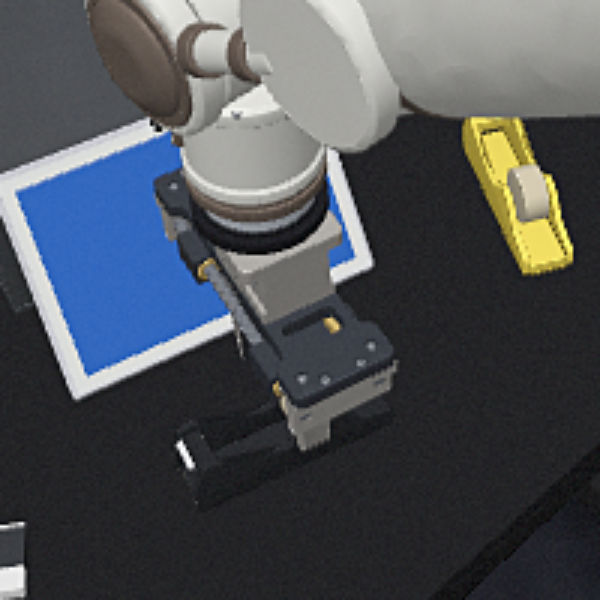

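The fingers straddle the dispenser. Now down, a gentle grip and a slide.

Call:
carry_out --plan '[[[0, 0, 14, 0, 64], [0, 0, 14, 0, 64], [0, 0, 9, 0, 64], [0, 0, 0, 0, 55], [0, 0, 0, 0, 48], [0, 0, 0, 0, 42], [0, 0, 0, 0, 36], [0, 0, 0, 0, 34], [0, 0, 0, 0, 34], [0, 0, 0, 0, 34]]]' --newtons 10

```text
time_s: 19.18
eef_pos: [0.5142, 0.1234, 0.0143]
tcp_rot: [-2.47, -1.939, 0.002]
contact_force: [-4.4, 1.5, 6.1]
finger_gap: 0.417
grip_force: 10.0
```

```bash
python3 st.py
```

```text
t 19.18 tcp(e,l,z) [193.9   3.4  14.3] x [ 0.006  1.    -0.   ] y [-1.     0.006 -0.002] F [4.64 0.35 6.06] gap 0.4170668346432832 9.968372550210916 [0.01 0.3  1.87 0.   0.98 0.25]
```

Call:
carry_out --plan '[[[-1, 0, 0, 0, 34], [-1, 3, 0, 0, 34], [-1, 3, 0, 0, 34], [-1, 3, 0, 0, 34], [-1, 3, 0, 0, 34], [-1, 3, 0, 0, 34], [-1, 3, 0, 0, 34], [-1, 3, 0, 0, 34], [0, 3, 0, 0, 34], [0, 3, 0, 0, 34], [0, 3, 0, 0, 34], [0, 3, 0, 0, 34], [0, 2, 0, 0, 34], [0, 0, 0, 0, 34], [0, 0, 0, 0, 46], [0, 0, 0, 0, 56], [0, 0, 0, 0, 60], [0, 0, -5, 0, 60], [0, 0, -25, 0, 60], [0, 0, 0, 0, 60]]]'

```text
time_s: 21.68
eef_pos: [0.5491, 0.1071, 0.0463]
tcp_rot: [2.468, 1.938, 0.006]
contact_force: [-0.1, 0.1, -0.1]
finger_gap: 0.646
grip_force: 0.0
```

```bash
python3 st.py
```

```text
t 21.68 tcp(e,l,z) [156.1  -4.   46.3] x [0.006 1.    0.001] y [-1.     0.006  0.005] F [ 0.14  0.03 -0.13] gap 0.6460706087701945 0.0 [-0.02  0.31  1.78 -0.    1.05  0.22]
```

Call:
carry_out --plan '[[[0, 0, -45, 0, 60], [0, 0, -45, 0, 60], [0, -27, 0, -0.1745, 91.9], [0, 0, 0, -0.1745, 91.9], [0, 0, 0, -0.1745, 91.9], [0, 0, 0, -0.1745, 91.9], [0, 0, 0, -0.1745, 91.9], [0, 0, 0, -0.1745, 91.9], [0, 0, 0, -0.1745, 91.9], [0, 0, 0, -0.1745, 91.9], [0, 0, 0, -0.1745, 91.9], [30, 0, 0, 0, 91.9], [0, 0, 0, 0, 91.9]]]'

```text
time_s: 23.3
eef_pos: [0.4901, 0.121, 0.133]
tcp_rot: [-0.375, -3.117, 0.0]
contact_force: [0.5, 0.3, 1.0]
finger_gap: 0.998
grip_force: 0.0
```

```bash
python3 tb.py side10;python3 -c "
import cv2;cv2.imwrite('pics/c10.png',cv2.resize(cv2.imread('pics/side10.png')[200:360,170:370],None,fx=4,fy=3.75))"
```

```text
t 23.3 tcp(e,l,z) [216.7  -4.8 133. ] x [ 1.    -0.006  0.002] y [ 0.006  1.    -0.   ] F [-0.44  0.45  0.96] gap 0.9978630297001342 0.0 [ 0.    0.06  1.87  0.    1.21 -1.33]
N 75 slope 49.83849219834934 y [ 69.7 227.9] z [  6.6 180.8]
N 525 slope 13.730185534508607 y [  3.9 228.9] z [  6.9 183.5]
```

View pics/c10.png

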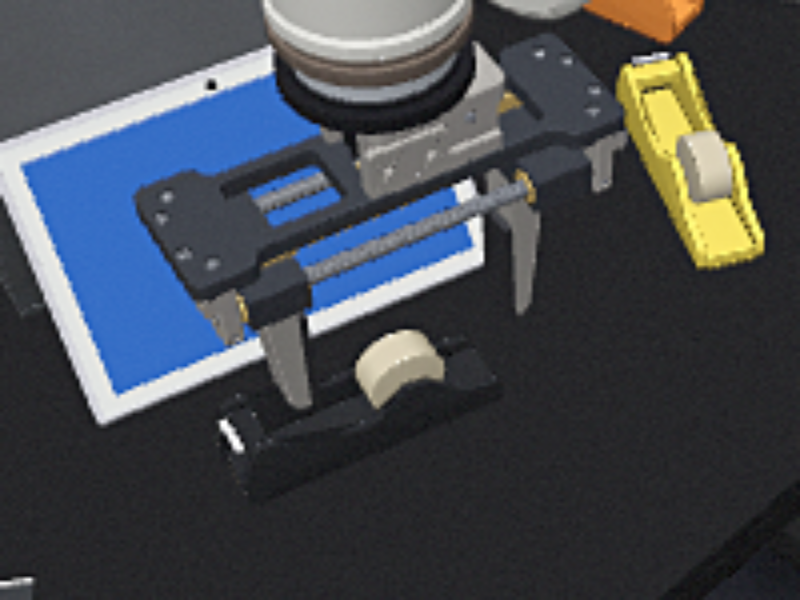

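```bash
python3 - <<'E'
from m2 import *
up=np.array([0,0,1.])
for u,v,z in((232.5,333.3,0),(295,302.1,0),(196.2,313.3,.004),(290.5,269.9,.004)):print(L(hit(s,u,v,up,up*z)))
E
```

```text
[173.1  65.5   0. ]
[170.2 -75.2   0. ]
[ 95.7 109.    4. ]
[  93.1 -107.5    4. ]
```

Call:
carry_out --plan '[[[0, 0, 30, 0, 91.9], [0, 0, 30, 0, 91.9], [0, 0, 30, 0, 91.9], [0, 0, 20, 0, 91.9], [0, 0, 10, 0, 91.9], [-8, 0, 0, 0, 91.9], [-8, 0, 0, 0, 91.9], [-6, 0, 0, 0, 91.9], [-3, 0, 0, 0, 91.9], [-3, 0, 0, 0, 91.9], [-3, 0, 0, 0, 91.9], [-3, 0, 0, 0, 91.9], [-3, 0, 0, 0, 91.9], [-3, 0, 0, 0, 91.9], [-3, 0, 0, 0, 91.9], [-3, 0, 0, 0, 91.9], [-3, 0, 0, 0, 91.9], [-3, 0, 0, 0, 91.9], [-3, 0, 0, 0, 91.9], [0, 0, 0, 0, 91.9]]]'

```text
time_s: 25.85
eef_pos: [0.5456, 0.1075, 0.0142]
tcp_rot: [0.376, 3.118, -0.0]
contact_force: [-0.4, 1.0, -0.3]
finger_gap: 0.999
grip_force: 0.3
```

```bash
python3 - <<'E'
from st import *
st();s=snap('side','side11');V=pts(s)
cv2.imwrite('pics/c11.png',cv2.resize(s['image'][180:360,170:370],None,fx=4,fy=3.3))
E
```

```text
t 25.85 tcp(e,l,z) [159.6  -4.4  14.2] x [ 1.    -0.006 -0.001] y [0.006 1.    0.   ] F [ 0.66  0.81 -0.27] gap 0.9989849773480252 0.3441904904320836 [-0.02  0.35  1.79 -0.    0.99 -1.35]
```

View pics/c11.png

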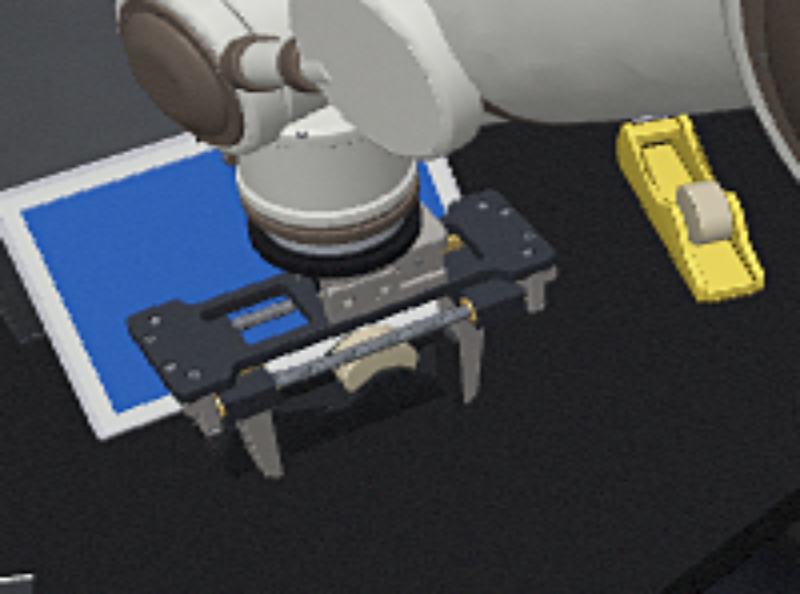

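Both fingertips are on the dispenser's near side, near the ends. I keep pushing slowly.

Call:
carry_out --plan '[[[-2.5, 0, 0, 0, 91.9], [-2.5, 0, 0, 0, 91.9], [-2.5, 0, 0, 0, 91.9], [-2.5, 0, 0, 0, 91.9], [-2.5, 0, 0, 0, 91.9], [-2.5, 0, 0, 0, 91.9], [-2.5, 0, 0, 0, 91.9], [-2.5, 0, 0, 0, 91.9], [-2.5, 0, 0, 0, 91.9], [-2.5, 0, 0, 0, 91.9], [-2.5, 0, 0, 0, 91.9], [-2.5, 0, 0, 0, 91.9], [-2.5, 0, 0, 0, 91.9], [-2.5, 0, 0, 0, 91.9], [-2.5, 0, 0, 0, 91.9], [-2.5, 0, 0, 0, 91.9], [0, 0, 0, 0, 91.9]]]'

```text
time_s: 28.02
eef_pos: [0.5824, 0.0985, 0.0137]
tcp_rot: [-0.376, -3.115, -0.0]
contact_force: [-9.4, 2.1, 7.7]
finger_gap: 1.002
grip_force: 4.7
```

```bash
sed -i 's/^tb(sys/if __name__=="__main__": tb(sys/; s/((-112,-60),(40,108))/((-112,-95),(95,110))/; s/f<275/f<105/' tb.py; python3 tb.py side12
```

```text
t 28.02 tcp(e,l,z) [121.7  -4.2  13.7] x [ 1.    -0.005  0.004] y [ 0.005  1.    -0.   ] F [ 9.62 -0.21  7.72] gap 1.001816515970478 4.681375287473202 [-0.04  0.43  1.69  0.    1.02 -1.37]
few 16
N 245 slope 117.16472902667834 y [ 1.5 70.6] z [  9.2 145.1]
```

```bash
python3 -c "
import cv2;cv2.imwrite('pics/c12.png',cv2.resize(cv2.imread('pics/side12.png')[200:360,170:370],None,fx=4,fy=3.75,interpolation=cv2.INTER_CUBIC)*1)"
```

```text
(no output)
```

View pics/c12.png

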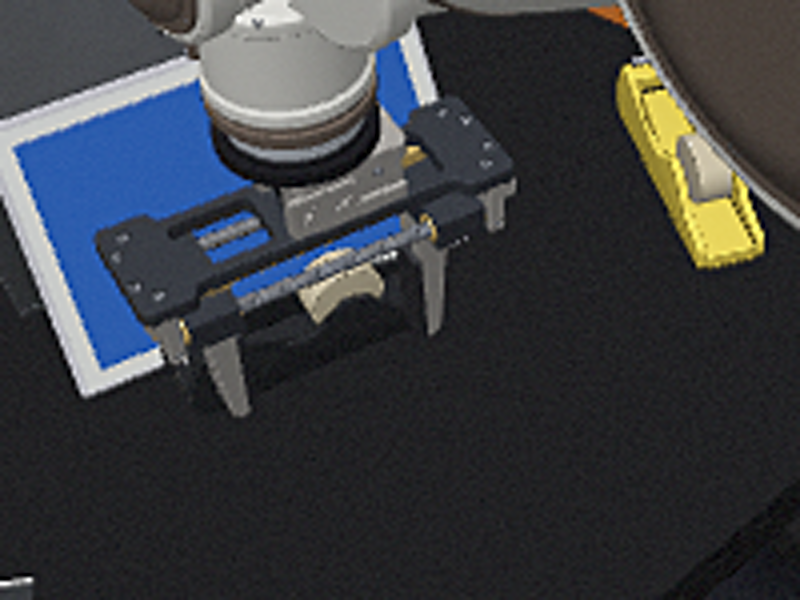

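The dispenser looks upright and parallel, with the roll at crop (340,285). I'll check its tilt numerically from the roll's height.

```bash
cat > roll.py <<'E'
from st import *
def roll(f,ref=None):
    s=dict(np.load(f'pics/{f}.npz'));V=pts(s);im=s['image'].astype(int)
    g=(V-D)@l*1000;y=(V-D)@e*1000;z=V[...,2]*1000
    t=(im[...,2]-im[...,0]>20)&(abs(g)<70)&(z>15)&(z<75)&(y>20)&(y<240)
    print(f,t.sum(),'roll y',np.percentile(y[t],[2,50,98]).round(1),'l',np.percentile(g[t],[2,98]).round(1),'z',np.percentile(z[t],[50,90,98]).round(1))
    d=(im.max(2)<75)&(abs(g)<80)&(z>6)&(z<50)&(y>20)&(y<240)
    print(' black near face by z',[(k,np.percentile(y[d&(z>k)&(z<k+6)],90).round(1)) for k in(6,12,18,24,30) if (d&(z>k)&(z<k+6)).sum()>5])
for f in('side10','side11','side12'):roll(f)
E
python3 roll.py
```

```text
side10 272 roll y [150.  165.6 169.6] l [-42.1  -4.7] z [47.2 54.  55.7]
 black near face by z [(6, np.float64(178.1)), (12, np.float64(178.6)), (18, np.float64(178.4)), (24, np.float64(178.7)), (30, np.float64(178.4))]
side11 162 roll y [122.4 139.1 142.2] l [-42.6  -4.3] z [44.1 53.8 55.7]
 black near face by z [(6, np.float64(150.2)), (12, np.float64(151.3)), (18, np.float64(158.1)), (24, np.float64(152.3)), (30, np.float64(167.2))]
side12 168 roll y [ 85.2 101.3 104.1] l [-42.3  -4.3] z [43.1 53.  55.3]
 black near face by z [(6, np.float64(112.8)), (12, np.float64(113.9)), (18, np.float64(116.1)), (24, np.float64(115.5)), (30, np.float64(131.4))]
```

Call:
carry_out --plan '[[[-2, 0, 0, 0, 91.9], [-2, 0, 0, 0, 91.9], [-2, 0, 0, 0, 91.9], [-2, 0, 0, 0, 91.9], [-2, 0, 0, 0, 91.9], [-2, 0, 0, 0, 91.9], [-2, 0, 0, 0, 91.9], [-2, 0, 0, 0, 91.9], [-2, 0, 0, 0, 91.9], [-2, 0, 0, 0, 91.9], [-2, 0, 0, 0, 91.9], [-2, 0, 0, 0, 91.9], [0, 0, 0, 0, 91.9]]]'

```text
time_s: 29.7
eef_pos: [0.6058, 0.0928, 0.0137]
tcp_rot: [-0.376, -3.115, -0.0]
contact_force: [-9.7, 0.9, 5.5]
finger_gap: 1.003
grip_force: 4.4
```

```bash
sed -i "s/^for f in.*/import sys;roll(sys.argv[1])/" roll.py; python3 tb.py side13; python3 roll.py side13
```

```text
t 29.7 tcp(e,l,z) [97.6 -4.1 13.7] x [ 1.    -0.006  0.004] y [ 0.006  1.    -0.   ] F [ 9.66 -1.47  5.49] gap 1.0033522430528812 4.440323336748406 [-0.05  0.48  1.62  0.    1.04 -1.38]
few 26
N 241 slope 107.77564956462716 y [ 0.2 48.2] z [  8.6 153.8]
side13 167 roll y [61.6 77.1 80. ] l [-42.   -3.9] z [43.8 53.1 55.1]
 black near face by z [(6, np.float64(88.4)), (12, np.float64(89.2)), (18, np.float64(90.4)), (24, np.float64(91.2)), (30, np.float64(100.3))]
```

Call:
carry_out --plan '[[[-1.8, 0, 0, 0, 91.9], [-1.7, 0, 0, 0, 91.9], [-1.7, 0, 0, 0, 91.9], [-1.6, 0, 0, 0, 91.9], [0, 0, 0, 0, 91.9], [0, 0, 0, 0, 91.9]]]'

```text
time_s: 30.5
eef_pos: [0.6124, 0.0912, 0.0137]
tcp_rot: [-0.375, -3.115, -0.0]
contact_force: [-8.2, 1.6, 6.5]
finger_gap: 1.0
grip_force: 4.4
```

```bash
python3 tb.py side14; python3 roll.py side14
```

```text
t 30.5 tcp(e,l,z) [90.8 -4.  13.7] x [ 1.    -0.006  0.004] y [ 0.006  1.    -0.   ] F [ 8.38 -0.5   6.54] gap 1.0000179995580856 4.441517237573862 [-0.05  0.5   1.6   0.    1.05 -1.38]
N 31 slope 105.28422591195769 y [ 1.4 16.4] z [104.9 153.2]
N 228 slope 105.14929963213486 y [ 1.2 42.2] z [  8.6 154.7]
side14 164 roll y [55.1 70.  72.8] l [-43.   -4.1] z [43.9 52.5 54.8]
 black near face by z [(6, np.float64(81.7)), (12, np.float64(82.4)), (18, np.float64(85.5)), (24, np.float64(83.0)), (30, np.float64(98.1))]
```

Call:
carry_out --plan '[[[1, 0, 0, 0, 91.9], [2, 0, 0, 0, 91.9], [4, 0, 0, 0, 91.9], [10, 0, 0, 0, 91.9], [25, 0, 0, 0, 91.9], [40, 0, 0, 0, 91.9], [40, 0, -20, 0, 91.9], [40, 0, -40, 0, 91.9], [40, 0, -40, 0, 91.9], [40, 0, -40, 0, 91.9], [40, 0, -20, 0, 91.9], [0, 0, 0, 0, 91.9]]]'

```text
time_s: 32.05
eef_pos: [0.3395, 0.1584, 0.1757]
tcp_rot: [0.372, 3.114, 0.002]
contact_force: [-0.4, -0.0, -0.8]
finger_gap: 0.996
grip_force: 0.0
```

```bash
sed -i 's/((-112,-95),(95,110))/((-112,-80),(80,110))/' tb.py; python3 tb.py side15; python3 roll.py side15; python3 -c "
import cv2;cv2.imwrite('pics/c15.png',cv2.imread('pics/side15.png'))"
```

```text
t 32.05 tcp(e,l,z) [371.9  -5.1 175.7] x [ 1.    -0.008 -0.005] y [0.008 1.    0.002] F [ 0.41 -0.14 -0.81] gap 0.9963957067395472 0.0 [ 0.11 -0.38  2.17  0.    1.35 -1.22]
few 28
N 286 slope 105.01529177498044 y [ 0.2 42.2] z [  7.2 157.1]
side15 235 roll y [54.1 69.3 73.2] l [-40.9  -4.4] z [47.6 54.7 56.2]
 black near face by z [(6, np.float64(81.5)), (12, np.float64(81.9)), (18, np.float64(82.0)), (24, np.float64(81.7)), (30, np.float64(82.0))]
```

View pics/c15.png

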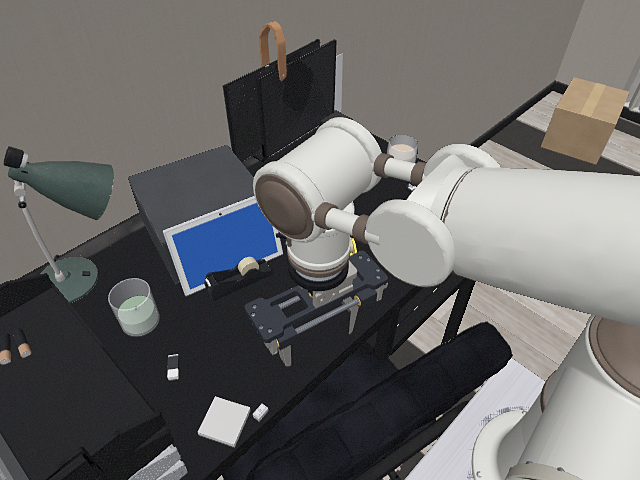

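The picture shows the tablet at (225,245) leaning 15.0° on the drawers. The dispenser at (238,277) is flush against the middle of its foot, and the arm is clear.

```bash
python3 -c "
from rig import finish_job;print(finish_job())"
```

```text
the job is handed in; nothing more can be done
None
```

The job is handed in: the tablet leans on the plain side of the drawers at about 15° (measured from the camera), screen to the robot. The upright black tape dispenser stops the middle of its bottom edge, the arm is clear, and nothing else was touched.

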